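Refit the base tray of a laboratory water bath

ROBOT

A 6-joint arm with a two-finger parallel gripper is mounted at the origin on the work surface. World frame = base frame: x ahead of the robot, y to its left, z up, the work surface at z = 0. Lengths are in m, angles in rad, forces in N, time in s.
With the tool pointing down it reaches from about 0.325 to 0.9 m from the base axis. Payload 6.1 kg.
Tool frame: the origin (TCP) lies midway between the tips of the shut fingers; the grasp point (between the pads) lies 19 mm behind it; z points along the fingers, y is the direction in which the jaws open and shut (so a half turn about z gives the same grasp; the last joint's range is limited). The gripper opens to 87 mm and grips with 3 to 60 N. Pads are 19 mm wide; open, the fingers measure 117 mm over their backs; the gripper's body (75 mm by 190 mm) begins 51 mm behind the grasp point.
Start: joints at [-1.336, 0.22, 1.526, -0, 1.395, -0.126], TCP at [0.221, -0.585, 0.223] pointing down, gripper open.
Joint ranges: [-2.98, 2.98], [-0.91, 2.08], [0.09, 2.57], [-1.24, 4.39], [0.2, 2.65], [-2.68, 2.68]. Speed limits (rad/s): [2.57, 2.57, 3.01, 3.14, 3.14, 3.14].

INTERFACE

Orientations are given as a rotation vector (axis times angle).
In Python, from rig import sensors, vision, job gives the robot as it stands.
- The arm moves only by the shell command python3 -m creep 'ROWS' [FORCE]. ROWS is JSON, a list of rows, each a list of 3 entries, a list of its own where there are three numbers: the turn, a rotation vector about the tool's x, y, z in rad, then the shift along the tool's x, y, z in mm, then the gripper's target within -1 to 1 (fully open at 1, half-way at 0, shut at -1). A call has 1 to 12 rows; each row is the pose to reach, as a shift and turn from the pose commanded when the call began, along the tool's axes at that moment; what a row does not reach only later rows make up. A row lasts 1/10 s, in which the tool goes at most 50 mm and 8.59 degrees, less where a joint would pass 70% of its speed; a pose out of reach is approached as far as the arm can. A call with a gripper value outside its range is refused whole. The fingers move at their own pace and stop on an object; FORCE is the grip in N (left out, the last holds). Time passes only in rows, so rows that repeat a pose let the fingers close. It gives the time, the measured TCP pose, the force and the opening at its end, in the units of the state.
- sensors.get_state(): the state, without advancing time (a new reading comes with each control period).
- vision.read_camera(name): name is "scene" or "top" or "wrist"; returns a dict with "img" (480x640x3 uint8, blue, green, red), "range_z" (480x640 float32, m along the optical axis (not along the pixel's ray), 0 where there is no reading), "mtx" (3x3 intrinsics, pixels), "dist_coeffs" ([k1, k2, p1, p2, k3] as OpenCV has them; the pictures are not rectified), "cam_to_world" (4x4, takes a point from camera to world coordinates). Camera axes: x right, y down, z forward; pixel columns grow to the right and rows downward; lengths in m; the calibration is good to about 2 mm. A picture is of the moment at which its call begins.
- job.sign_off(): hands the job in, once; it reports no verdict.
Trained networks look in a picture, given as the dict that the camera call returned (one of the last four; its "shot" number tells which), for a name from the list of things; names that differ only in an ending like _2 or _b are one class to them, and where a whole thing is asked for, a point or a joint stands for the part that bears it (a point fixed in the world has none). Each returns a list of dicts, best first, with "confidence" (0 to 1); they miss things now and then, are a little off and sometimes report something else, mostly with a low value. They report only what shows in the picture. A call takes as long as a camera call. They do not tell look-alikes from the thing itself.
- vision.look_for(name, picture): "xy" ([column, row] in pixels, amid what is visible of it).
- vision.regions_of(name, picture): "region" (480x640 bool, what is visible of it) and "xy" ([column, row] in pixels, amid what is visible of it).
- vision.mark_of(name, picture): "xy" ([column, row] in pixels: a listed point, or the origin of a listed thing).
The state is a dict: "t": time; "joints": joint angles; "qvel": joint speeds; "joint_torque": joint torques, N m; "eef_pos": TCP position; "tcp_rot": TCP orientation; "contact_force": force on the tool from outside, world axes, zero at the start; "torque": the same for the moment, N m; "grip_width": opening from 0.0 (shut) to 1.0 (fully open).
Only numpy, scipy, OpenCV 4.12 (cv2) and the standard library are available. Lean on these libraries where they do the work, as an engineer would, in place of code of your own. Each camera call takes 0.05 s, during which the arm holds its last target.

TASK

The water bath has been drained and cleaned: put its slotted base tray back in. The tray is longer than the opening, so hold it by its handle, tilt it, work one end under the in-turned rim and swing the other end in after it, then set it down flat on the two support ledges inside and let go. Feel for the ledges and do it gently: no forcing the tray against the bath, no dropping it, and do not shift the bottle, beaker, dishes or tube rack standing around.

Things in the scene. Friction and masses are not known exactly. Their poses are not given: they have to be found in the camera images.
- bath: The drained water bath, an open white box 236 (x) x 186 (y) x 150 mm high, fixed on the bench, with its ledges. Origin on the bench under the centre of the opening; x along its length, y across, z up. Both ends are alike inside: tank 176 (x) x 124 (y) mm with upright walls, floor 115 mm below the rim's top.
- bath_rim (a point): Centre of the bath's opening, level with the top of its steel rim, 150 mm above the bench; axes as the bath's. The opening is 150 (x) x 114 (y) mm. The rim is a 4 mm thick plate turned inwards: the tank below is wider, so the rim overhangs it 13 mm at each end (-x, +x) and 5 mm at each side.
- bath_ledges (a point): Middle of the height range of the support ledges: tank centre, 77 mm below the rim's top; axes as the bath's. A rigid level ledge 14 mm wide (x), 100 mm long (y) stands on each end wall (-x, +x). Both are at the same height, which is adjustable and NOT measured: tops anywhere from 62 to 92 mm below the rim's top. Feel for them.
- tray_grip (a point): Centre of the grip bar of the base tray's handle, 138 mm above the underside of the tray's plate, over its middle; axes as the tray's. The bar is black, 70 mm long (x), 14 mm wide (y), 24 mm tall (z); the handle is open below it, with two 7 mm upright rods at x = -31 and +31 mm.
- tray_plate (a point): Centre of the tray's plate, 2 mm above its underside and 136 mm below the grip point; axes as the tray's. A slotted flat steel plate 170 (x) x 104 (y) x 4 (z) mm with square edges; either end may go first.
- tray: The whole base tray, plate and handle, 0.3 to 0.55 kg; it starts flat on the bench, handle up. Origin at the centre of the plate's underside; x along its length, y across, z up.
- rack: Bystander: white test tube rack 70 x 130 mm, 90 mm tall with its tubes.
- reagent: Bystander: amber bottle, 64 mm across, 150 mm tall.
- beaker: Bystander: glass beaker, 72 mm across, 95 mm tall.
- dishes: Bystander: two stacked Petri dishes, 92 mm across, 32 mm tall.
There are look-alikes about, which are no part of the job. What is shaped like the tray but blue is not meant.

How it is judged:
By the outcome, as a careful person would: the job done as asked, in the order asked, and still so for the second after the job is handed in, with the robot touching nothing.
It also fails if it takes over 67 s, if anything falls off the work surface, if the arm or the gripper's body presses on something with over 40 N, if the wrist force passes 120 N, or if a joint passes its speed limit or range.

## Working session

There is one attempt and no reset: what is moved stays moved. The work goes in short steps, Python scripts to look and compute and a shell command to move; the robot and the scene stay as the last step left them, time stands still between calls to the robot, and variables do not carry over. Pictures are saved under pics/ and viewed, and the job is handed in when it is done.

```bash
ls; mkdir -p pics
python3 - <<'E'
from rig import sensors, vision
import cv2, numpy as np
print(sensors.get_state())
for n in ["scene","top"]:
    p=vision.read_camera(n); cv2.imwrite(f"pics/{n}0.png",p["img"])
    print(n,p["mtx"],p["dist_coeffs"],p["cam_to_world"])
    for name in ["bath_rim","tray_grip","tray_plate","tray","bath"]:
        print(name,[(np.round(d["xy"],1).tolist(),round(d["confidence"],2)) for d in vision.mark_of(name,p)])
E
```

```text
pics
{'t': 0.0, 'joints': array([-1.33613345e+00,  2.21241226e-01,  1.52760709e+00, -1.38203562e-05,
        1.39468600e+00, -1.26105968e-01]), 'qvel': array([ 1.02081636e-03, -2.48833358e-04,  2.06289881e-04,  1.13434256e-04,
       -5.44979541e-04,  3.38958701e-05]), 'joint_torque': array([-6.72659953e-04, -4.94621694e+01, -3.87373424e+01,  6.96887844e-02,
        5.73360035e-02, -1.59289284e-04]), 'eef_pos': array([ 0.22046506, -0.58416586,  0.22143002]), 'tcp_rot': array([-3.08871236e+00, -5.63282196e-01,  1.86688446e-04]), 'contact_force': array([-0.18123998,  0.78373144,  0.08906172]), 'torque': array([-0.02018869, -0.02855768, -0.02885125]), 'grip_width': 0.9987094521075787}
scene [[609.44960119   0.         326.52658619]
 [  0.         609.44960119 237.44696133]
 [  0.           0.           1.        ]] [-0.12878898  0.          0.          0.          0.        ] [[-0.87448703  0.38606097 -0.29364835  1.04884267]
 [ 0.4848747   0.67954984 -0.55055295  0.7803408 ]
 [-0.01299831 -0.62383407 -0.78144872  1.22004093]
 [ 0.          0.          0.          1.        ]]
bath_rim 
[... 207 characters left out ...]
96.3], 0.79), ([342.9, 187.1], 0.18)]
bath [([343.4, 206.1], 0.91)]
top [[565.52148898   0.         320.95689293]
 [  0.         565.52148898 232.48193995]
 [  0.           0.           1.        ]] [-0.07684249  0.          0.          0.          0.        ] [[-0.00934241 -0.99600698  0.08878522  0.51806223]
 [-0.9998571   0.00805357 -0.01486353  0.00777168]
 [ 0.01408915 -0.08891139 -0.99593989  1.49174405]
 [ 0.          0.          0.          1.        ]]
bath_rim [([382.7, 289.4], 0.82)]
tray_grip [([235.8, 185.7], 0.83), ([234.2, 297.2], 0.61)]
tray_plate [([243.9, 296.1], 0.76), ([238.0, 190.5], 0.6)]
tray [([243.1, 296.7], 0.9), ([242.6, 191.0], 0.73)]
bath [([375.5, 293.4], 0.58)]
```

View pics/scene0.png

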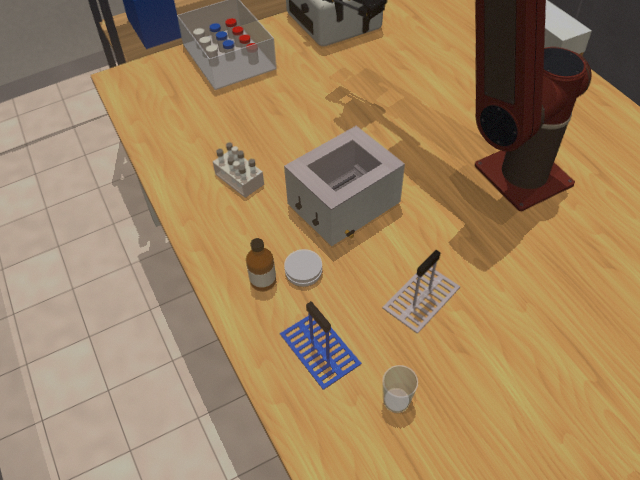

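View pics/top0.png

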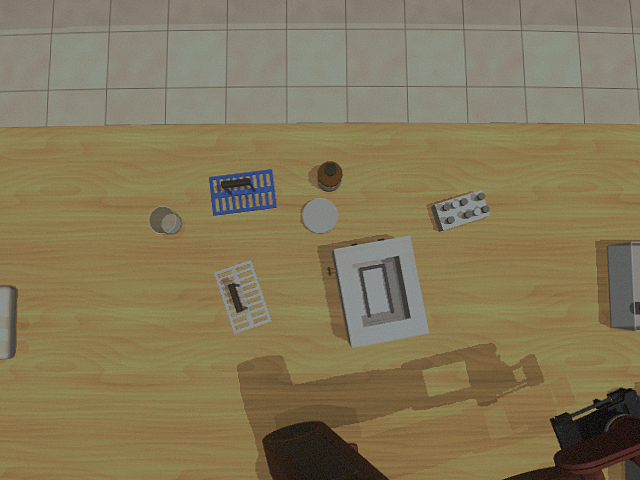

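Two tray shapes: the grey one at scene (421,297) / top (243,297), and the blue one at scene (320,347) / top (243,191). The grey one fits, since blue is excluded. Next I'll measure it and confirm with a crop.

```bash
cat > h.py <<'E'
import cv2, numpy as np
from rig import sensors, vision, job
from scipy.spatial.transform import Rotation as R
def cloud(p):
    h,w=p["range_z"].shape
    u,v=np.meshgrid(np.arange(w),np.arange(h))
    pts=np.stack([u,v],-1).reshape(-1,1,2).astype(np.float32)
    n=cv2.undistortPoints(pts,p["mtx"],np.array(p["dist_coeffs"])).reshape(h,w,2)
    z=p["range_z"]
    c=np.dstack([n*z[...,None],z])
    T=np.array(p["cam_to_world"])
    W=c@T[:3,:3].T+T[:3,3]
    W[z<=0]=np.nan
    return W
def onplane(p,xy,z):
    n=cv2.undistortPoints(np.array(xy,np.float32).reshape(-1,1,2),p["mtx"],np.array(p["dist_coeffs"])).reshape(-1,2)
    T=np.array(p["cam_to_world"]); d=np.c_[n,np.ones(len(n))]@T[:3,:3].T
    return T[:3,3]+d*((z-T[2,3])/d[:,2])[:,None]
def rect(P):
    r=cv2.minAreaRect((P[:,:2]*1000).astype(np.float32)); 
    b=cv2.boxPoints(r); e=[b[1]-b[0],b[2]-b[1]]; L=max(e,key=np.linalg.norm)
    return np.round(r[0],1),np.round(r[1],1),round(np.degrees(np.arctan2(L[1],L[0])),2)
E
python3 - <<'E'
from h import *
for n in ["top","scene"]:
    p=vision.read_camera(n); W=cloud(p)
    for name in ["bath","tray"]:
        for d in vision.regions_of(name,p):
            m=d["region"]; P=W[m]; P=P[~np.isnan(P[:,0])]
            print(n,name,d["xy"],d["confidence"],m.sum(),"zq",np.round(np.percentile(P[:,2],[1,20,50,80,99]),3))
            if name=="bath":
                Q=P[(abs(P[:,2]-.15)<.008)]; print(" rim",len(Q),rect(Q), np.median(Q[:,2]))
            else:
                Q=P[P[:,2]<.02]; print(" plate",len(Q),rect(Q),np.median(Q[:,2]))
                Q=P[P[:,2]>.115]; 
                if len(Q)>5: print(" bar",len(Q),rect(Q),np.median(Q[:,2]))
    if n=="top":
        cv2.imwrite("pics/top_crop.png",cv2.resize(p["img"][230:370,190:450],None,fx=3,fy=3,interpolation=cv2.INTER_CUBIC))
    else:
        cv2.imwrite("pics/scene_crop.png",cv2.resize(p["img"][120:350,270:480],None,fx=2.5,fy=2.5,interpolation=cv2.INTER_CUBIC))
E
```

```text
top bath [379.1, 292.1] 0.71 8127 zq [0.03  0.038 0.148 0.152 0.157]
 rim 4761 (array([ 497.6, -152.3]), array([236.9, 187.2]), np.float32(9.81)) 0.15078944905490332
top tray [240.1, 298.6] 0.93 1601 zq [-0.004  0.002  0.005  0.009  0.155]
 plate 1364 (array([484.2, 193.5]), array([170.4, 105.4]), np.float32(18.83)) 0.004187171471725537
 bar 207 (array([484.5, 192.4]), array([69.5, 15.8]), np.float32(16.71)) 0.14994972242161975
top tray [237.1, 189.1] 0.62 1957 zq [-0.004  0.002  0.005  0.009  0.154]
 plate 1695 (array([761.5, 193.6]), array([106.3, 171.5]), np.float32(-83.42)) 0.0044137572181093265
 bar 216 (array([760.8, 192.7]), array([15.2, 70.4]), np.float32(-83.42)) 0.14966448870281324
scene bath [341.9, 185.1] 0.76 9331 zq [0.012 0.058 0.118 0.151 0.156]
 rim 3497 (array([ 496.3, -154.7]), array([243.9, 196.9]), np.float32(10.22)) 0.1516502013383525
scene bath [303.0, 268.1] 0.21 1167 zq [0.002 0.028 0.032 0.035 0.039]
 rim 0 (array([0., 0.]), array([0., 0.]), np.float32(0.0)) nan
scene tray [321.5, 347.3] 0.68 2452 zq [-0.002  0.003  0.005  0.011  0.153]
 plate 1990 (array([760.3, 182.1]), array([108.6, 196.7]), np.float32(-84.35)) 0.004647365029855188
 bar 311 (array([760.6, 193.2]), array([15.3, 72.4]), np.float32(-83.36)) 0.148951638940243
scene tray [422.9, 292.9] 0.56 2305 zq [-0.002  0.003  0.006  0.011  0.153]
 plate 1871 (array([456.9, 182.9]), array([234.3, 111.4]), np.float32(21.13)) 0.004648095963810439
 bar 277 (array([484.8, 194.7]), array([75.2, 15.2]), np.float32(17.57)) 0.1493039964568741
  return _methods._mean(a, axis=axis, dtype=dtype,
  ret = ret.dtype.type(ret / rcount)
```

View pics/top_crop.png

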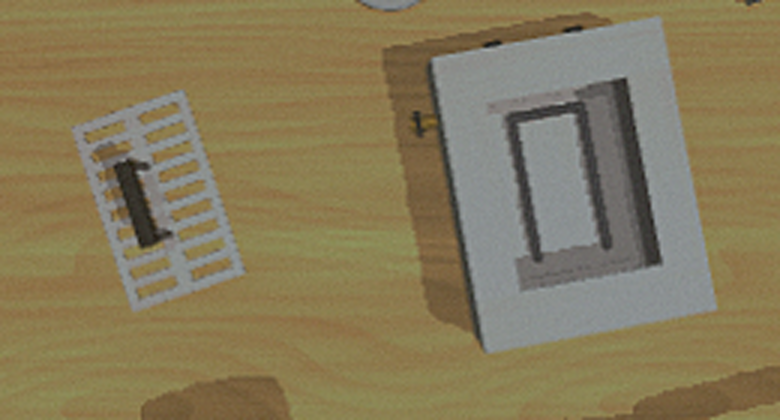

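View pics/scene_crop.png

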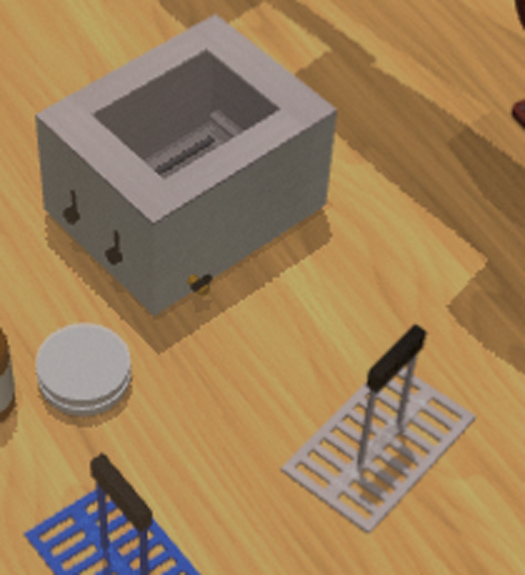

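The crop shows the bare-steel grey tray at top (243,297), so that is the one. It measures at (0.484, 0.193) with yaw about 18.3°. The bath is at (0.4975, -0.1525) with yaw about 9.8°, and both measured sizes match the description. Next is a helper to work out the moves.

```bash
cat >> h.py <<'E'
def goal(x,y,z,yaw,tilt=0,s=None,pr=True):
    """TCP target; yaw deg of tool x; tilt deg: + = +x end of tray down (handle leans +x)."""
    s=s or sensors.get_state()
    R0=R.from_rotvec(s["tcp_rot"])
    y_=np.radians(yaw)
    base=R.from_matrix(np.array([[np.cos(y_),np.sin(y_),0],[np.sin(y_),-np.cos(y_),0],[0,0,-1.]]))
    # tilt about world-horizontal tray +y axis (right-handed: +x end goes down)
    ty=np.array([-np.sin(y_),np.cos(y_),0])
    Rt=R.from_rotvec(ty*np.radians(tilt))*base
    d=np.array([x,y,z])-s["eef_pos"]
    print("t",round(s["t"],2),"pos",np.round(s["eef_pos"],4),"F",np.round(s["contact_force"],1),"grip",round(s["grip_width"],3))
    print("turn",np.round((R0.inv()*Rt).as_rotvec(),4),"shift mm",np.round(R0.inv().apply(d)*1000,1))
E
python3 - <<'E'
from h import *
goal(.4843,.193,.21,18.3)
p=vision.read_camera("top");W=cloud(p)
# opening outline: rim-height points mask, hole contour
m=(abs(W[...,2]-.15)<.01).astype(np.uint8); m[:, :320]=0
cs,h=cv2.findContours(m,cv2.RETR_CCOMP,cv2.CHAIN_APPROX_NONE)
for c,hh in zip(cs,h[0]):
    if len(c)>80:
        P=onplane(p,c.reshape(-1,2),.15); print("hole" if hh[3]>=0 else "outer",len(c),rect(P))
E
```

```text
t 0.9 pos [ 0.2206 -0.5848  0.2226] F [ 0.1 -0.3  0.9] grip 1.001
turn [ 0.     -0.      0.0414] shift mm [ 521.3 -634.6   12.5]
outer 348 (array([ 497.6, -152.2]), array([237.3, 187.8]), np.float32(9.79))
hole 219 (array([ 497.9, -152. ]), array([154.9, 119.1]), np.float32(9.72))
```

```bash
python3 -m creep '[[[0,0,0.041],[30,-40,0],1],[[0,0,0.041],[521,-635,12],1],[[0,0,0.041],[521,-635,12],1],[[0,0,0.041],[521,-635,12],1],[[0,0,0.041],[521,-635,12],1],[[0,0,0.041],[521,-635,12],1],[[0,0,0.041],[521,-635,12],1],[[0,0,0.041],[521,-635,12],1],[[0,0,0.041],[521,-635,12],1],[[0,0,0.041],[521,-635,12],1],[[0,0,0.041],[521,-635,12],1],[[0,0,0.041],[521,-635,12],1]]' 60; python3 -c "
from h import *
goal(.4843,.193,.21,18.3); print(sensors.get_state()['joints'])"
```

```text
t: 2.15
eef_pos: [0.4127, -0.0144, 0.2145]
tcp_rot: [3.101, 0.5, 0.003]
contact_force: [1.3, -0.2, 0.1]
grip_width: 1.001
t 2.15 pos [ 0.4127 -0.0144  0.2145] F [ 1.3 -0.2  0.1] grip 1.001
turn [ 0.001  -0.0015  0.0003] shift mm [ 133.1 -174.4    4.6]
[-2.26176643e-01 -3.10339404e-01  2.05401135e+00 -9.55552499e-05
  1.39608374e+00  1.02498612e+00]
```

```bash
python3 -m creep '[[[0,0,0],[133,-174,4],1],[[0,0,0],[133,-174,4],1],[[0,0,0],[133,-174,4],1],[[0,0,0],[133,-174,4],1],[[0,0,0],[133,-174,4],1],[[0,0,0],[133,-174,4],1],[[0,0,0],[133,-174,4],1],[[0,0,0],[133,-174,4],1]]'
python3 - <<'E'
from h import *
p=vision.read_camera("wrist"); cv2.imwrite("pics/w1.png",p["img"]); W=cloud(p)
P=W.reshape(-1,3); P=P[(P[:,2]>.125)&(P[:,2]<.16)&(np.hypot(P[:,0]-.484,P[:,1]-.193)<.07)]
print("bar",len(P),rect(P),np.median(P[:,2]))
P=W.reshape(-1,3); P=P[(P[:,2]>.002)&(P[:,2]<.012)&(np.hypot(P[:,0]-.484,P[:,1]-.193)<.12)]
print("plate?",len(P),rect(P))
goal(.4843,.193,.119,18.3)
E
```

```text
t: 2.95
eef_pos: [0.4836, 0.1896, 0.21]
tcp_rot: [3.101, 0.499, -0.0]
contact_force: [0.5, -0.5, 0.0]
grip_width: 1.001
bar 2591 (array([485.2, 193.8]), array([69.9, 14. ]), np.float32(18.56)) 0.14999411713845687
plate? 10431 (array([487.8, 192.8]), array([225.9, 230.2]), np.float32(-19.62))
t 3.0 pos [0.4837 0.1895 0.2101] F [-0.   0.2  0.2] grip 1.002
turn [ 0.0003  0.     -0.0011] shift mm [ 1.6 -3.2 91.1]
```

View pics/w1.png

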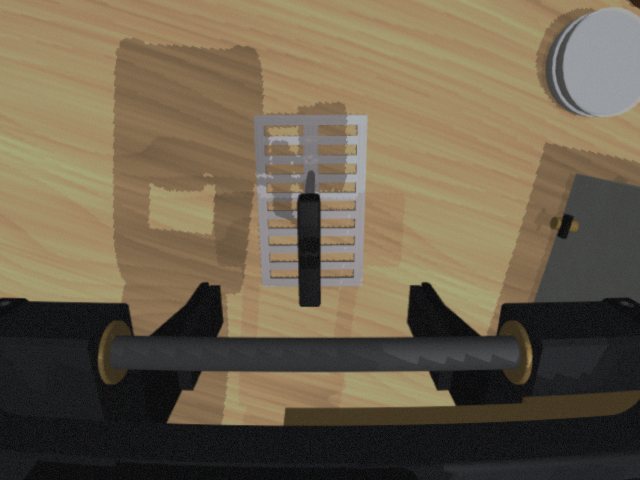

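The wrist view shows the black bar at (310,250) between the open fingers and the steel plate at (312,200). The bar measures 69.9 x 14 mm at yaw 18.56°, as described. Descending and gripping.

```bash
python3 -m creep '[[[0,0,-0.004],[2.6,-3.6,20],1],[[0,0,-0.004],[2.6,-3.6,45],1],[[0,0,-0.004],[2.6,-3.6,65],1],[[0,0,-0.004],[2.6,-3.6,80],1],[[0,0,-0.004],[2.6,-3.6,90],1],[[0,0,-0.004],[2.6,-3.6,91],1],[[0,0,-0.004],[2.6,-3.6,91],-1],[[0,0,-0.004],[2.6,-3.6,91],-1],[[0,0,-0.004],[2.6,-3.6,91],-1],[[0,0,-0.004],[2.6,-3.6,91],-1],[[0,0,-0.004],[2.6,-3.6,91],-1],[[0,0,-0.004],[2.6,-3.6,91],-1]]' 60; python3 -m creep '[[[0,0,0],[0,0,0],-1],[[0,0,0],[0,0,-3],-1],[[0,0,0],[0,0,-10],-1],[[0,0,0],[0,0,-15],-1],[[0,0,0],[0,0,-15],-1],[[0,0,0],[0,0,-15],-1]]'
```

```text
t: 4.2
eef_pos: [0.4853, 0.195, 0.1192]
tcp_rot: [-3.1, -0.507, -0.0]
contact_force: [-0.4, -0.4, -0.3]
grip_width: 0.542
t: 4.8
eef_pos: [0.4861, 0.1948, 0.1351]
tcp_rot: [3.1, 0.506, 0.003]
contact_force: [0.0, -2.6, 5.4]
grip_width: 0.158
```

```bash
python3 -m creep '[[[0,0,0],[0,0,0],-1],[[0,0,0],[0,0,0],-1],[[0,0,0],[0,0,0],-1],[[0,0,0],[0,0,0],-1]]'
python3 - <<'E'
from h import *
p=vision.read_camera("scene"); cv2.imwrite("pics/s2.png",cv2.resize(p["img"][200:380,330:530],None,fx=3,fy=3))
s=sensors.get_state(); print(s["contact_force"],s["torque"])
p=vision.read_camera("top");W=cloud(p)
P=W[230:370,190:300].reshape(-1,3)
for a,b in ((.008,.035),):
    Q=P[(P[:,2]>a)&(P[:,2]<b)]; print(len(Q), np.median(Q[:,2]))
E
```

```text
t: 5.2
eef_pos: [0.4861, 0.1948, 0.1351]
tcp_rot: [3.1, 0.506, 0.003]
contact_force: [-0.4, -1.1, 6.2]
grip_width: 0.155
[ 0.86176268 -1.66978398  5.714065  ] [-0.17820759  0.05269222 -0.00577434]
233 0.008947927977552617
```

View pics/s2.png

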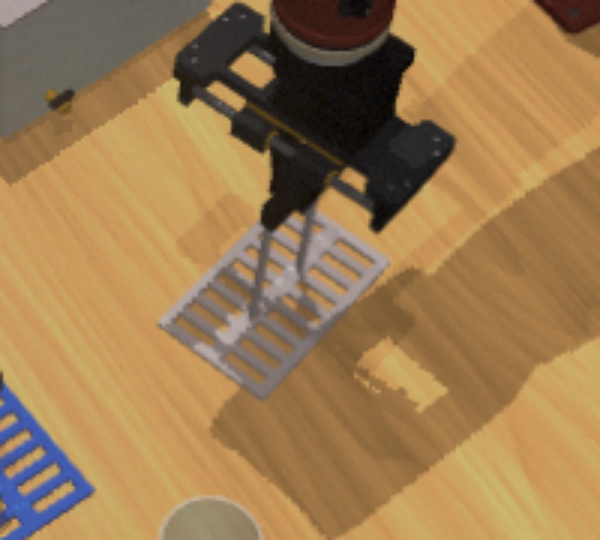

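The lift began before the fingers had fully shut, so the hold is too high on the bar. I'll reopen, lower and regrip, with longer to close.

```bash
python3 -m creep '[[[0,0,0],[0,0,0],-0.2],[[0,0,0],[0,0,0],-0.2],[[0,0,0],[0,0,0],-0.2],[[0,0,0],[0,0,0],-0.2],[[0,0,0],[0,0,0],-0.2]]'
python3 - <<'E'
from h import *
p=vision.read_camera("wrist"); cv2.imwrite("pics/w3.png",p["img"]); W=cloud(p)
P=W.reshape(-1,3); P=P[(P[:,2]>.125)&(P[:,2]<.16)&(np.hypot(P[:,0]-.484,P[:,1]-.193)<.06)]
print("bar",len(P),rect(P),np.median(P[:,2]))
p=vision.read_camera("top");W=cloud(p);P=W[230:370,190:300].reshape(-1,3)
d=[d for d in vision.regions_of("tray",p)]
for e in d:
    Q=W[e["region"]];Q=Q[(Q[:,2]<.02)]
    print(e["xy"],e["confidence"],rect(Q),np.median(Q[:,2]))
goal(.4850,.1937,.119,18.5)
E
```

```text
t: 5.8
eef_pos: [0.485, 0.1949, 0.1337]
tcp_rot: [-3.1, -0.507, 0.001]
contact_force: [0.5, -0.6, -0.1]
grip_width: 0.391
bar 5857 (array([485.2, 194.5]), array([60.8, 54.2]), np.float32(58.83)) 0.1499810238878831
[251.8, 314.4] 0.96 (array([485.2, 191. ]), array([170.4, 100. ]), np.float32(19.22)) 0.004846005824497235
[238.1, 188.7] 0.65 (array([761.6, 194. ]), array([106.9, 172.3]), np.float32(-83.51)) 0.00446013965545311
t 5.95 pos [0.4852 0.1949 0.1339] F [ 0.3  0.1 -0.1] grip 0.398
turn [-0.0001  0.0002  0.0009] shift mm [-0.5  1.1 14.9]
```

View pics/w3.png

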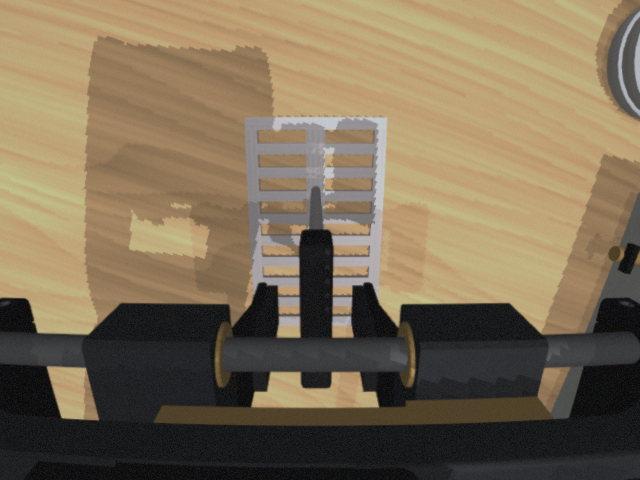

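The tray is still flat on the bench and the bar is between the fingers, at (316,290). Lowering 15 mm and regripping.

```bash
python3 -m creep '[[[0,0,0],[-0.5,0.8,5],-0.2],[[0,0,0],[-0.5,0.8,12],-0.2],[[0,0,0],[-0.5,0.8,15],-0.2],[[0,0,0],[-0.5,0.8,15],-1],[[0,0,0],[-0.5,0.8,15],-1],[[0,0,0],[-0.5,0.8,15],-1],[[0,0,0],[-0.5,0.8,15],-1],[[0,0,0],[-0.5,0.8,15],-1],[[0,0,0],[-0.5,0.8,15],-1],[[0,0,0],[-0.5,0.8,15],-1],[[0,0,0],[-0.5,0.8,15],-1]]' 60; python3 -c "
from h import *
goal(.4850,.1937,.119,18.5)"
```

```text
t: 7.05
eef_pos: [0.4851, 0.1942, 0.1192]
tcp_rot: [-3.1, -0.506, -0.001]
contact_force: [0.7, 1.7, 0.0]
grip_width: 0.156
t 7.05 pos [0.4851 0.1942 0.1192] F [0.7 1.7 0. ] grip 0.156
turn [-0.0002 -0.0004  0.0009] shift mm [-0.3  0.4  0.2]
```

Gripped at 0.156 x 87 = 13.6 mm, as expected. Lifting.

```bash
python3 -m creep '[[[0,0,0],[0,0,0],-1],[[0,0,0],[0,0,-3],-1],[[0,0,0],[0,0,-10],-1],[[0,0,0],[0,0,-30],-1],[[0,0,0],[0,0,-60],-1],[[0,0,0],[0,0,-100],-1],[[0,0,0],[0,0,-140],-1],[[0,0,0],[0,0,-180],-1],[[0,0,0],[0,0,-205],-1],[[0,0,0],[0,0,-215],-1],[[0,0,0],[0,0,-215],-1],[[0,0,0],[0,0,-215],-1]]'
python3 - <<'E'
from h import *
p=vision.read_camera("scene"); cv2.imwrite("pics/s4.png",cv2.resize(p["img"][100:380,270:550],None,fx=2,fy=2))
goal(.4978,-.1522,.40,9.75)
s=sensors.get_state();print(s["torque"],s["joints"])
E
```

```text
t: 8.25
eef_pos: [0.4842, 0.1937, 0.3319]
tcp_rot: [3.1, 0.506, -0.005]
contact_force: [-0.0, -0.0, -6.0]
grip_width: 0.156
t 8.3 pos [0.484  0.1937 0.3314] F [-0.9  0.2 -5.9] grip 0.155
turn [0.     0.0043 0.1536] shift mm [-97.2 332.3 -68.3]
[-0.02171265  0.05323346 -0.02158877] [ 2.29343471e-01 -7.62658199e-02  1.63803373e+00 -9.59152631e-05
  1.58415343e+00  1.47639018e+00]
```

View pics/s4.png

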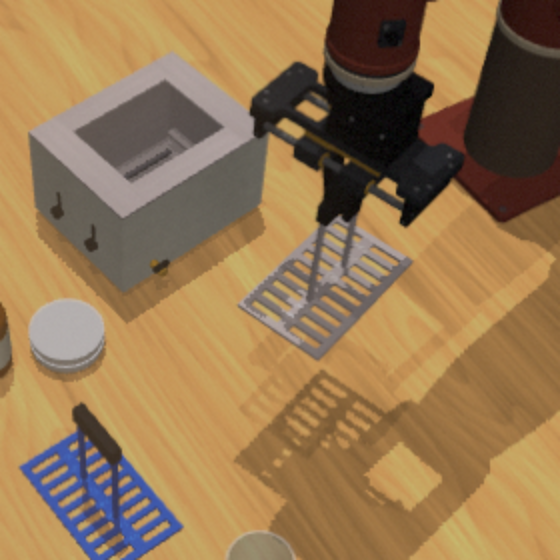

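The tray is held and lifted cleanly, level, weighing about 6 N. Next is the geometry helper for the tilted tray, in the bath frame.

```bash
cat >> h.py <<'E'
BX,BY,BYAW=.4978,-.1522,9.76
def tg(xl,zl,th,dy=0,dyaw=0,h=119.,**k):
    """+x end's bottom corner at bath x=xl, z=zl (mm rel rim top), tilt th deg."""
    c,s=np.cos(np.radians(th)),np.sin(np.radians(th))
    X=xl-85*c+h*s; Z=zl+85*s+h*c
    a=np.radians(BYAW)
    print(f"tcp bath X {X:.1f} Z {Z:.1f}; upper end bottom x {xl-170*c:.1f} z {zl+170*s:.1f}")
    goal(BX+(X*np.cos(a)-dy*np.sin(a))/1000,BY+(X*np.sin(a)+dy*np.cos(a))/1000,.15+Z/1000,BYAW+dyaw,th)
def now(h=119.):
    s=sensors.get_state(); Rm=R.from_rotvec(s["tcp_rot"]).as_matrix()
    a=np.radians(BYAW); B=np.array([[np.cos(a),np.sin(a),0],[-np.sin(a),np.cos(a),0],[0,0,1]])
    t=B@(s["eef_pos"]-[BX,BY,.15])*1000; M=B@Rm
    n=-M[:,2]; d=M[:,0]; c=t-h*n
    lo=c+85*d; up=c-85*d
    print("t",round(s["t"],2),"low bot",np.round(lo,1),"up bot",np.round(up,1),"tilt",round(np.degrees(np.arcsin(-d[2])),2),"yaw err",round(np.degrees(np.arctan2(d[1],d[0])),2),"roll",round(np.degrees(M[2,1]),2))
    print("F(bath)",np.round(B@s["contact_force"],1),"T(bath)",np.round(B@s["torque"],2),"grip",round(s["grip_width"],3))
E
python3 -c "
from h import *
now(); tg(70,40,0); tg(70,40,22)"
```

```text
t 8.3 low bot [128.5 356.1  62. ] up bot [-39.5 330.2  62.8] tilt 0.25 yaw err 8.79 roll -0.02
F(bath) [-0.8  0.3 -5.9] T(bath) [-0.01  0.06 -0.02] grip 0.155
tcp bath X -15.0 Z 159.0; upper end bottom x -100.0 z 40.0
t 8.3 pos [0.484  0.1937 0.3314] F [-0.9  0.2 -5.9] grip 0.155
turn [0.     0.0043 0.1534] shift mm [-111.6  330.    22.8]
tcp bath X 35.8 Z 182.2; upper end bottom x -87.6 z 103.7
t 8.3 pos [0.484  0.1937 0.3314] F [-0.9  0.2 -5.9] grip 0.155
turn [ 0.0295 -0.3789  0.1515] shift mm [-61.6 337.8  -0.6]
```

```bash
python3 -m creep '[[[0,0,0.01],[-2,10,-3],-1],[[0,0,0.03],[-6,35,-8],-1],[[0,0,0.05],[-13,70,-14],-1],[[0,-0.02,0.07],[-20,108,-18],-1],[[0,-0.05,0.09],[-27,148,-18],-1],[[0.01,-0.1,0.11],[-35,190,-18],-1],[[0.01,-0.16,0.13],[-43,232,-18],-1],[[0.02,-0.22,0.145],[-50,272,-18],-1],[[0.02,-0.28,0.15],[-56,305,-18],-1],[[0.03,-0.33,0.15],[-60,326,-18],-1],[[0.03,-0.36,0.15],[-62,335,-18],-1],[[0.03,-0.379,0.151],[-62,338,-18],-1]]'; python3 -m creep '[[[0,0,0],[0,0,0],-1],[[0,0,0],[0,0,0],-1],[[0,0,0],[0,0,0],-1]]'
python3 - <<'E'
from h import *
now()
tg(70,40,22)
for n in ["wrist","scene","top"]:
    p=vision.read_camera(n); np.savez(f"{n}5.npz",**{k:p[k] for k in("img","range_z","mtx","dist_coeffs","cam_to_world")})
    cv2.imwrite(f"pics/{n}5.png",p["img"] if n=="wrist" else cv2.resize(p["img"][60:360,220:520],None,fx=2,fy=2))
E
```

```text
t: 9.5
eef_pos: [0.5336, -0.1471, 0.3506]
tcp_rot: [3.044, 0.259, -0.589]
contact_force: [-0.4, 0.8, -4.8]
grip_width: 0.156
t: 9.8
eef_pos: [0.5338, -0.1451, 0.3527]
tcp_rot: [3.044, 0.263, -0.583]
contact_force: [0.3, 0.2, -4.7]
grip_width: 0.156
t 9.8 low bot [71.7  1.1 60.7] up bot [-86.3   0.7 123.5] tilt 21.68 yaw err 0.13 roll -0.04
F(bath) [ 0.3  0.2 -4.7] T(bath) [ 0.03 -0.77 -0.02] grip 0.156
tcp bath X 35.8 Z 182.2; upper end bottom x -87.6 z 103.7
t 9.8 pos [ 0.5338 -0.1451  0.3527] F [ 0.3  0.2 -4.7] grip 0.156
turn [ 0.0001 -0.0057  0.0021] shift mm [ 6.7  0.9 19.4]
```

```bash
python3 -c "
import cv2,numpy as np
a=[cv2.resize(cv2.imread(f'pics/{n}5.png'),(400,400)) for n in ('scene','top')]
cv2.imwrite('pics/st5.png',np.hstack(a))"
```

```text
(no output)
```

View pics/st5.png

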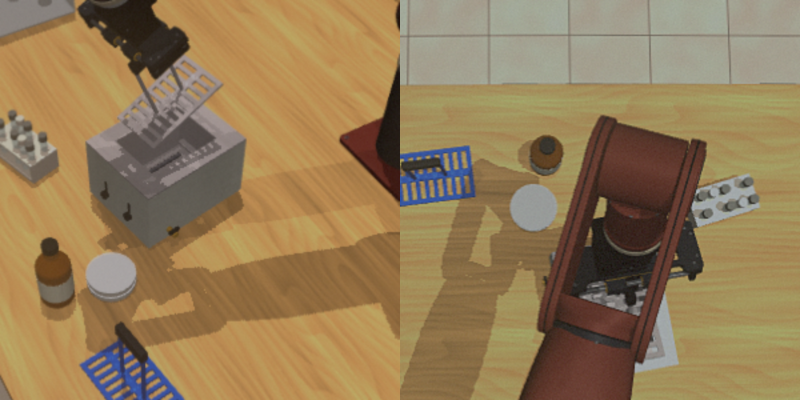

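View pics/wrist5.png

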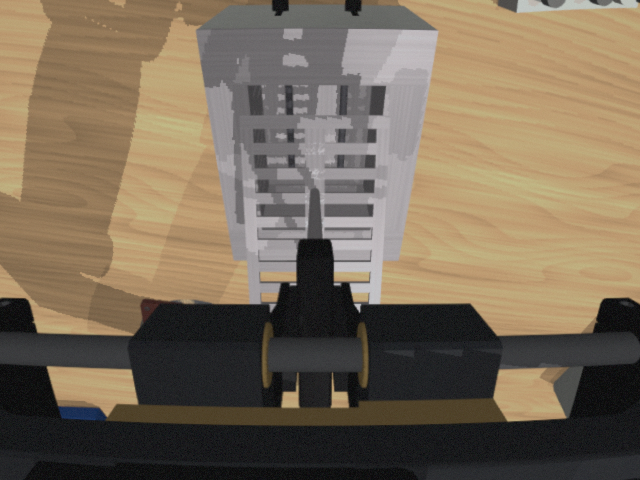

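The wrist view shows the tray plate (width spanning columns 245-385) over the opening, with the bath's +x end at row ~30-85. I'll refine the bath pose and the tray's actual tilt from this view.

Run:
```python
from h import *
d=dict(np.load("wrist5.npz")); W=cloud(d)
a=np.radians(BYAW)
B=np.array([[np.cos(a),np.sin(a),0],[-np.sin(a),np.cos(a),0],[0,0,1]])
L=(W-[BX,BY,.15])@B.T*1000
v,u=np.mgrid[:480,:640]
top=(abs(L[...,2])<6)
P=L[top&(abs(L[...,0])<140)&(abs(L[...,1])<110)]
print("rim z med",np.median(P[:,2]))
# side edges: per row extreme y
xs=[];lo=[];hi=[]
for x in range(-10,108,6):
    q=P[abs(P[:,0]-x)<3]
    if len(q)>20: xs.append(x);lo.append(np.percentile(q[:,1],.5));hi.append(np.percentile(q[:,1],99.5))
lo=np.array(lo);hi=np.array(hi);print(np.round(lo,1),np.round(hi,1))
print("mid",np.round(np.polyfit(xs,(lo+hi)/2,1),4),"ang lo/hi deg",np.degrees(np.polyfit(xs,lo,1)[0]),np.degrees(np.polyfit(xs,hi,1)[0]))
e=[np.percentile(P[abs(P[:,1]-y)<4][:,0],99.5) for y in range(-80,81,10)]
print("+x edge",np.round(e,1))
# inner edge of rim +x (opening at 75): min x of rim pts for |y|<50, x>40
# tray plate: points in tool coordinates
s=sensors.get_state(); Rm=R.from_rotvec(s["tcp_rot"]).as_matrix()
T=(W-s["eef_pos"])@Rm*1000   # tool frame
m=(abs(T[...,2]-115)<12)&(abs(T[...,0])<95)&(abs(T[...,1])<60)&(v<300)
Q=T[m]; 
A=np.c_[Q[:,0],Q[:,1],np.ones(len(Q))]
w=np.ones(len(Q),bool)
for _ in range(6):
    c=np.linalg.lstsq(A[w],Q[w,2],rcond=None)[0]; r=Q[:,2]-A@c; w=abs(r)<3
print("plate plane in tool: slopes deg",np.degrees(c[:2]),"z0",c[2],"n",w.sum())
q=Q[w]; print("x max",[round(np.percentile(q[abs(q[:,1]-y)<5][:,0],99.5),1) for y in (-45,-30,0,30,45)],"y range",np.percentile(q[:,1],[.5,99.5]))
```

```text
rim z med 0.15989438118102495
[-92.8 -92.8 -93.  -93.1 -93.1 -93.  -93.  -93.4 -93.2 -93.7 -93.  -92.8
 -93.1 -93.1 -93.3 -92.8 -92.5 -92.1 -92.7 -92.8] [91.9 91.5 92.1 92.1 92.4 92.5 92.4 92.6 91.9 91.7 91.9 91.8 92.3 92.2
 91.9 91.1 91.1 91.6 91.8 91.4]
mid [-0.0014 -0.4558] ang lo/hi deg 0.18409107436337735 -0.34332910103686953
+x edge [118.4 118.3 118.1 118.6 118.5 118.4 118.3 118.2 118.2 118.2 118.2 118.3
 118.3 118.4 118.1 118.1 118.2]
plate plane in tool: slopes deg [-0.54348467  0.04099704] z0 115.01834038182447 n 14668
x max [np.float64(85.2), np.float64(85.8), np.float64(85.7), np.float64(85.9), np.float64(85.3)] y range [-52.25352989  51.35245594]
```

The wrist camera confirms the bath pose to under 0.5 mm and the plate end at +85.5 mm. The plate hangs about 0.5° less tilted than the tool. Entering now.

```bash
python3 -c "
from h import *
tg(70,0,22.3,-.4);tg(70,-22,22.3,-.4); tg(84.7,-42,22.3,-.4)"
```

```text
tcp bath X 36.5 Z 142.4; upper end bottom x -87.3 z 64.5
t 9.95 pos [ 0.5337 -0.1456  0.3526] F [ 0.  -0.1 -4.9] grip 0.151
turn [ 0.0001 -0.0106  0.0014] shift mm [22.3  0.9 56. ]
tcp bath X 36.5 Z 120.4; upper end bottom x -87.3 z 42.5
t 9.95 pos [ 0.5337 -0.1456  0.3526] F [ 0.  -0.1 -4.9] grip 0.151
turn [ 0.0001 -0.0106  0.0014] shift mm [30.4  0.9 76.5]
tcp bath X 51.2 Z 100.4; upper end bottom x -72.6 z 22.5
t 9.95 pos [ 0.5337 -0.1456  0.3526] F [ 0.  -0.1 -4.9] grip 0.151
turn [ 0.0001 -0.0106  0.0014] shift mm [51.4  0.9 89.6]
```

```bash
python3 -m creep '[[[0,-0.005,0.001],[4,0.9,10],-1],[[0,-0.01,0.001],[9,0.9,24],-1],[[0,-0.01,0.001],[15,0.9,38],-1],[[0,-0.01,0.001],[19,0.9,48],-1],[[0,-0.01,0.001],[22.3,0.9,56],-1],[[0,-0.01,0.001],[25,0.9,63],-1],[[0,-0.01,0.001],[27.7,0.9,69.8],-1],[[0,-0.01,0.001],[30.4,0.9,76.5],-1],[[0,-0.01,0.001],[30.4,0.9,76.5],-1]]'; python3 -c "
from h import *
now();tg(84.7,-42,22.3,-.4)"
```

```text
t: 10.85
eef_pos: [0.5334, -0.1469, 0.2686]
tcp_rot: [3.04, 0.259, -0.602]
contact_force: [-0.3, 0.0, -5.2]
grip_width: 0.154
t 10.85 low bot [ 69.2  -0.6 -23.9] up bot [-88.   -0.6  40.9] tilt 22.41 yaw err 0.0 roll -0.08
F(bath) [-0.3  0.1 -5.2] T(bath) [ 0.02 -0.63  0.01] grip 0.154
tcp bath X 51.2 Z 100.4; upper end bottom x -72.6 z 22.5
t 10.85 pos [ 0.5334 -0.1469  0.2686] F [-0.3  0.  -5.2] grip 0.154
turn [-0.0015  0.002   0.0001] shift mm [21.  -0.4 11. ]
```

```bash
python3 -m creep '[[[0,0,0],[4,-0.2,2],-1],[[0,0,0],[9,-0.2,5],-1],[[0,0,0],[14,-0.2,7],-1],[[0,0,0],[18,-0.2,9],-1],[[0,0,0],[21,-0.2,11],-1],[[0,0,0],[21,-0.2,11],-1],[[0,0,0],[21,-0.2,11],-1]]'
python3 - <<'E'
from h import *
now();tg(84.7,-62,22.3,-.4)
s=sensors.get_state()
d=vision.read_camera("wrist"); cv2.imwrite("pics/w6.png",d["img"]); W=cloud(d)
v,u=np.mgrid[:480,:640]
Rm=R.from_rotvec(s["tcp_rot"]).as_matrix()
T=(W-s["eef_pos"])@Rm*1000
m=(abs(T[...,2]-115)<8)&(abs(T[...,0])<90)&(abs(T[...,1])<55)&(v<300)
Q=T[m];A=np.c_[Q[:,0],Q[:,1],np.ones(len(Q))];w=np.ones(len(Q),bool)
for _ in range(6):
    c=np.linalg.lstsq(A[w],Q[w,2],rcond=None)[0]; r=Q[:,2]-A@c; w=abs(r)<3
print("plate",np.degrees(c[:2]),c[2],w.sum())
E
```

```text
t: 11.55
eef_pos: [0.5487, -0.1442, 0.2514]
tcp_rot: [3.04, 0.259, -0.601]
contact_force: [0.0, -0.1, -5.2]
grip_width: 0.158
t 11.55 low bot [ 84.9  -0.7 -41. ] up bot [-72.3  -0.7  23.7] tilt 22.36 yaw err -0.01 roll -0.04
F(bath) [-0.  -0.1 -5.2] T(bath) [ 0.03 -0.72  0.02] grip 0.158
tcp bath X 51.2 Z 80.4; upper end bottom x -72.6 z 2.5
t 11.55 pos [ 0.5487 -0.1442  0.2514] F [ 0.  -0.1 -5.2] grip 0.158
turn [-0.0008  0.001  -0.0002] shift mm [ 7.7 -0.4 19.6]
plate [-0.49037835  0.02419995] 115.09142602370257 10099
```

View pics/w6.png

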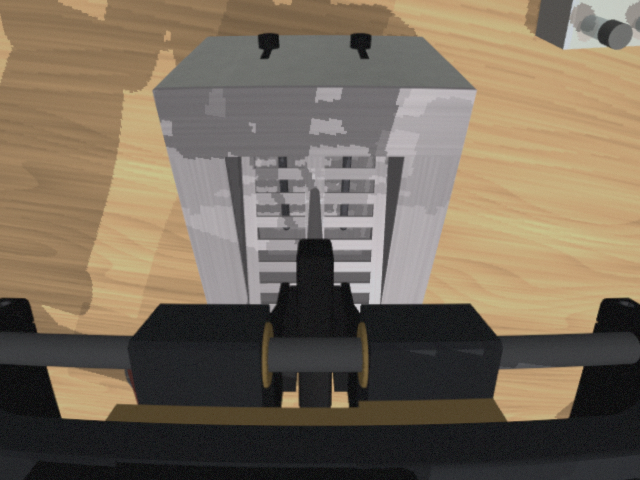

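The plate end is now under the rim (its edge at row ~155) and centred between the sides. I'll build the 0.5° slip into the helper so it works with the true plate pose.

```bash
cat >> h.py <<'E'
SLIP=0.49
def tg(xl,zl,th,dy=-.4,dyaw=0,h=119.):
    c,s=np.cos(np.radians(th)),np.sin(np.radians(th))
    X=xl-85*c+h*s; Z=zl+85*s+h*c
    a=np.radians(BYAW)
    print(f"-> upper bot x {xl-170*c:.1f} z {zl+170*s:.1f}")
    goal(BX+(X*np.cos(a)-dy*np.sin(a))/1000,BY+(X*np.sin(a)+dy*np.cos(a))/1000,.15+Z/1000,BYAW+dyaw,th+SLIP)
def now(h=119.):
    s=sensors.get_state(); Rm=R.from_rotvec(s["tcp_rot"]).as_matrix()
    a=np.radians(BYAW); B=np.array([[np.cos(a),np.sin(a),0],[-np.sin(a),np.cos(a),0],[0,0,1]])
    t=B@(s["eef_pos"]-[BX,BY,.15])*1000; M=B@Rm@R.from_euler("y",SLIP,degrees=True).as_matrix()
    n=-M[:,2]; d=M[:,0]; c=t-h*n
    lo=c+85*d; up=c-85*d
    print("t",round(s["t"],2),"low bot",np.round(lo,1),"up bot",np.round(up,1),"tilt",round(np.degrees(np.arcsin(-d[2])),2),"yaw err",round(np.degrees(np.arctan2(d[1],d[0])),2),"roll",round(np.degrees(M[2,1]),2))
    print("F(bath)",np.round(B@s["contact_force"],1),"T(bath)",np.round(B@s["torque"],2),"grip",round(s["grip_width"],3))
def slip():
    s=sensors.get_state()
    d=vision.read_camera("wrist"); W=cloud(d)
    v,u=np.mgrid[:480,:640]
    Rm=R.from_rotvec(s["tcp_rot"]).as_matrix()
    T=(W-s["eef_pos"])@Rm*1000
    m=(abs(T[...,2]-115)<8)&(abs(T[...,0])<90)&(abs(T[...,1])<55)&(v<300)
    Q=T[m];A=np.c_[Q[:,0],Q[:,1],np.ones(len(Q))];w=np.ones(len(Q),bool)
    for _ in range(6):
        c=np.linalg.lstsq(A[w],Q[w,2],rcond=None)[0]; r=Q[:,2]-A@c; w=abs(r)<3
    print("slip deg",np.round(-np.degrees(c[:2]),2),"z0",round(c[2],2),w.sum())
    return d
E
python3 -c "
from h import *
now(); tg(84.7,-58,22)
tg(84.7,-71.5,22)"
```

```text
t 11.6 low bot [ 86.2  -0.8 -40.5] up bot [-71.6  -0.7  22.8] tilt 21.85 yaw err -0.02 roll -0.03
F(bath) [ 0.7 -0.  -4.2] T(bath) [-0.01 -0.8  -0.  ] grip 0.154
-> upper bot x -72.9 z 5.7
t 11.6 pos [ 0.5487 -0.1443  0.2516] F [ 0.6  0.1 -4.2] grip 0.154
turn [-0.0007 -0.0026 -0.0003] shift mm [ 5.6 -0.4 16.5]
-> upper bot x -72.9 z -7.8
t 11.6 pos [ 0.5487 -0.1443  0.2516] F [ 0.6  0.1 -4.2] grip 0.154
turn [-0.0007 -0.0026 -0.0003] shift mm [10.7 -0.4 29. ]
```

```bash
python3 -m creep '[[[0,-0.002,0],[0,-0.4,4],-1],[[0,-0.002,0],[2,-0.4,8],-1],[[0,-0.002,0],[4,-0.4,13],-1],[[0,-0.002,0],[5.6,-0.4,16.5],-1],[[0,-0.002,0],[5.6,-0.4,16.5],-1],[[0,-0.002,0],[5.6,-0.4,16.5],-1],[[0,-0.002,0],[5.6,-0.4,16.5],-1]]'; python3 -c "
from h import *
now(); slip();now();tg(84.7,-62,22)
tg(84.7,-71.5,22)"
```

```text
t: 12.3
eef_pos: [0.5477, -0.144, 0.2344]
tcp_rot: [3.039, 0.259, -0.603]
contact_force: [1.1, -0.1, -4.8]
grip_width: 0.153
t 12.3 low bot [ 85.   -0.4 -57.8] up bot [-72.7  -0.3   5.7] tilt 21.94 yaw err -0.02 roll -0.02
F(bath) [ 1.1 -0.3 -4.8] T(bath) [ 0.02 -0.72  0.02] grip 0.153
slip deg [ 0.49 -0.01] z0 115.11 9587
t 12.35 low bot [ 85.   -0.4 -57.7] up bot [-72.7  -0.4   5.8] tilt 21.93 yaw err -0.02 roll -0.02
F(bath) [ 0.4 -0.1 -4.9] T(bath) [-0.01 -0.78  0.02] grip 0.154
-> upper bot x -72.9 z 1.7
t 12.35 pos [ 0.5478 -0.1441  0.2344] F [ 0.4 -0.  -4.9] grip 0.154
turn [-0.0005 -0.0011 -0.0004] shift mm [ 1.5 -0.1  4. ]
-> upper bot x -72.9 z -7.8
t 12.35 pos [ 0.5478 -0.1441  0.2344] F [ 0.4 -0.  -4.9] grip 0.154
turn [-0.0005 -0.0011 -0.0004] shift mm [ 5.1 -0.1 12.8]
```

```bash
python3 -m creep '[[[0,-0.001,0],[0.4,0,1],-1],[[0,-0.001,0],[0.8,0,2],-1],[[0,-0.001,0],[1.2,0,3],-1],[[0,-0.001,0],[1.5,0,4],-1],[[0,-0.001,0],[1.5,0,4],-1]]'; python3 -c "
from h import *
now()"
```

```text
t: 12.85
eef_pos: [0.5473, -0.144, 0.2296]
tcp_rot: [3.039, 0.259, -0.605]
contact_force: [-0.3, -0.6, -4.5]
grip_width: 0.153
t 12.85 low bot [ 84.3  -0.2 -62.6] up bot [-73.2  -0.2   1.2] tilt 22.04 yaw err -0.01 roll -0.05
F(bath) [-0.4 -0.5 -4.5] T(bath) [ 0.04 -0.75 -0.  ] grip 0.153
```

```bash
python3 -m creep '[[[0,0,0],[0.4,0,0.9],-1],[[0,0,0],[0.8,0,1.9],-1],[[0,0,0],[1.1,0,2.8],-1],[[0,0,0],[1.1,0,2.8],-1]]'; python3 -c "
from h import *
now()"
```

```text
t: 13.25
eef_pos: [0.5473, -0.144, 0.2266]
tcp_rot: [3.039, 0.259, -0.605]
contact_force: [0.3, 0.9, -5.4]
grip_width: 0.157
t 13.25 low bot [ 84.4  -0.2 -65.6] up bot [-73.2  -0.2  -1.8] tilt 22.03 yaw err -0.01 roll -0.04
F(bath) [ 0.5  0.8 -5.4] T(bath) [-0.01 -0.76  0.02] grip 0.157
```

```bash
python3 -m creep '[[[0,0,0],[0.4,0,0.9],-1],[[0,0,0],[0.8,0,1.9],-1],[[0,0,0],[1.1,0,2.8],-1],[[0,0,0],[1.1,0,2.8],-1]]'; python3 -c "
from h import *
now()"
```

```text
t: 13.65
eef_pos: [0.5473, -0.144, 0.2236]
tcp_rot: [3.039, 0.259, -0.605]
contact_force: [0.4, 0.4, -5.3]
grip_width: 0.152
t 13.65 low bot [ 84.3  -0.2 -68.6] up bot [-73.3  -0.2  -4.8] tilt 22.03 yaw err -0.01 roll -0.04
F(bath) [ 0.4  0.4 -5.3] T(bath) [-0.03 -0.75  0.03] grip 0.152
```

```bash
python3 -m creep '[[[0,0,0],[0.4,0,0.9],-1],[[0,0,0],[0.8,0,1.9],-1],[[0,0,0],[1.2,0,2.9],-1],[[0,0,0],[1.2,0,2.9],-1]]'; python3 -c "
from h import *
now()"
```

```text
t: 14.05
eef_pos: [0.5472, -0.144, 0.2204]
tcp_rot: [3.039, 0.259, -0.605]
contact_force: [0.2, -1.1, -4.0]
grip_width: 0.156
t 14.05 low bot [ 84.2  -0.2 -71.8] up bot [-73.3  -0.2  -8. ] tilt 22.04 yaw err -0.01 roll -0.04
F(bath) [ 0.  -1.2 -4. ] T(bath) [-0.07 -0.74 -0.02] grip 0.156
```

```bash
python3 -m creep '[[[0,0,0],[0.4,0,0.9],-1],[[0,0,0],[0.8,0,1.9],-1],[[0,0,0],[0.8,0,1.9],-1],[[0,0,0],[0.8,0,1.9],-1]]'; python3 -c "
from h import *
now(); slip()
for z,t in ((-73,20),(-73,17),(-73,14),(-73,10),(-73,6)): tg(84.6,z,t)"
```

```text
t: 14.45
eef_pos: [0.5474, -0.144, 0.2186]
tcp_rot: [3.039, 0.259, -0.605]
contact_force: [0.5, -0.5, -5.2]
grip_width: 0.153
t 14.45 low bot [ 84.4  -0.3 -73.6] up bot [-73.2  -0.2  -9.8] tilt 22.02 yaw err -0.01 roll -0.04
F(bath) [ 0.4 -0.6 -5.2] T(bath) [ 0.03 -0.66  0.01] grip 0.153
slip deg [ 0.49 -0.01] z0 115.12 7920
-> upper bot x -75.1 z -14.9
t 14.5 pos [ 0.5474 -0.144   0.2187] F [-0.5 -0.3 -4.9] grip 0.157
turn [-0.0007  0.0352 -0.0002] shift mm [-4.2  0.1  2.5]
-> upper bot x -78.0 z -23.3
t 14.5 pos [ 0.5474 -0.144   0.2187] F [-0.5 -0.3 -4.9] grip 0.157
turn [-0.0007  0.0876 -0.0002] shift mm [-10.1   0.1   7.4]
-> upper bot x -80.4 z -31.9
t 14.5 pos [ 0.5474 -0.144   0.2187] F [-0.5 -0.3 -4.9] grip 0.157
turn [-0.0007  0.1399 -0.0002] shift mm [-15.7   0.1  12.6]
-> upper bot x -82.8 z -43.5
t 14.5 pos [ 0.5474 -0.144   0.2187] F [-0.5 -0.3 -4.9] grip 0.157
turn [-0.0007  0.2097 -0.0003] shift mm [-22.8   0.1  19.9]
-> upper bot x -84.5 z -55.2
t 14.5 pos [ 0.5474 -0.144   0.2187] F [-0.5 -0.3 -4.9] grip 0.157
turn [-0.0007  0.2795 -0.0003] shift mm [-29.4   0.1  27.8]
```

```bash
python3 -m creep '[[[0,0.018,0],[-2.1,0,1.2],-1],[[0,0.035,0],[-4.2,0,2.5],-1],[[0,0.061,0],[-7.1,0,5],-1],[[0,0.088,0],[-10.1,0,7.4],-1],[[0,0.114,0],[-12.9,0,10],-1],[[0,0.14,0],[-15.7,0,12.6],-1],[[0,0.14,0],[-15.7,0,12.6],-1],[[0,0.14,0],[-15.7,0,12.6],-1]]'; python3 -c "
from h import *
now(); slip()
for z,t in ((-73,10),(-73,6),(-73,2),(-73,0)): tg(84.8,z,t)"
```

```text
t: 15.3
eef_pos: [0.528, -0.1475, 0.2134]
tcp_rot: [3.085, 0.262, -0.392]
contact_force: [-0.0, -0.4, -5.1]
grip_width: 0.152
t 15.3 low bot [ 84.3  -0.5 -72.6] up bot [-80.6  -0.3 -31.5] tilt 13.98 yaw err -0.05 roll -0.01
F(bath) [-0.1 -0.4 -5.1] T(bath) [-0.01 -0.42 -0.05] grip 0.152
slip deg [ 0.34 -0.01] z0 115.09 9748
-> upper bot x -82.6 z -43.5
t 15.35 pos [ 0.5283 -0.1474  0.2133] F [ 0.4  0.1 -5.1] grip 0.153
turn [-0.0005  0.0696 -0.0006] shift mm [-7.7 -0.   6.5]
-> upper bot x -84.3 z -55.2
t 15.35 pos [ 0.5283 -0.1474  0.2133] F [ 0.4  0.1 -5.1] grip 0.153
turn [-0.0005  0.1394 -0.0007] shift mm [-15.3   0.   13.3]
-> upper bot x -85.1 z -67.1
t 15.35 pos [ 0.5283 -0.1474  0.2133] F [ 0.4  0.1 -5.1] grip 0.153
turn [-0.0004  0.2092 -0.0007] shift mm [-22.4   0.   20.7]
-> upper bot x -85.2 z -73.0
t 15.35 pos [ 0.5283 -0.1474  0.2133] F [ 0.4  0.1 -5.1] grip 0.153
turn [-0.0004  0.2441 -0.0007] shift mm [-25.8   0.   24.5]
```

```bash
python3 -m creep '[[[0,0.035,0],[-3.8,0,3.2],-1],[[0,0.07,0],[-7.7,0,6.5],-1],[[0,0.105,0],[-11.5,0,9.9],-1],[[0,0.139,0],[-15.3,0,13.3],-1],[[0,0.174,0],[-18.9,0,17],-1],[[0,0.209,0],[-22.4,0,20.7],-1],[[0,0.209,0],[-22.4,0,20.7],-1],[[0,0.209,0],[-22.4,0,20.7],-1]]'; python3 -c "
from h import *
import h
slip(); h.SLIP=.1
now()
for z,t in ((-73,0),(-76,0)): tg(85,z,t)"
```

```text
t: 16.15
eef_pos: [0.5018, -0.1519, 0.1987]
tcp_rot: [3.126, 0.266, -0.07]
contact_force: [-0.3, -0.2, -4.5]
grip_width: 0.152
slip deg [ 0.16 -0.03] z0 115.04 12185
t 16.2 low bot [ 84.2  -0.4 -73.7] up bot [-85.7  -0.3 -66.5] tilt 2.45 yaw err -0.02 roll -0.03
F(bath) [-0.4  0.2 -4.5] T(bath) [ 0.02 -0.12 -0.04] grip 0.152
-> upper bot x -85.0 z -73.0
t 16.2 pos [ 0.5021 -0.1519  0.1988] F [-0.4  0.1 -4.5] grip 0.152
turn [-0.0005  0.0428 -0.0004] shift mm [-4.2 -0.   3. ]
-> upper bot x -85.0 z -76.0
t 16.2 pos [ 0.5021 -0.1519  0.1988] F [-0.4  0.1 -4.5] grip 0.152
turn [-0.0005  0.0428 -0.0004] shift mm [-4.1 -0.   6. ]
```

```bash
python3 -m creep '[[[0,0.014,0],[-1.4,0,1],-1],[[0,0.028,0],[-2.8,0,2],-1],[[0,0.043,0],[-4.2,0,3],-1],[[0,0.043,0],[-4.2,0,3],-1],[[0,0.043,0],[-4.2,0,3],-1]]'; python3 -c "
from h import *
import h
d=slip(); cv2.imwrite('pics/w8.png',d['img']); h.SLIP=.1
now()
tg(85,-76,0)"
```

```text
t: 16.7
eef_pos: [0.4974, -0.1527, 0.1958]
tcp_rot: [-3.13, -0.266, 0.001]
contact_force: [-0.1, -0.1, -4.6]
grip_width: 0.155
slip deg [ 0.08 -0.03] z0 115.07 12327
t 16.75 low bot [ 84.8  -0.4 -73.1] up bot [-85.2  -0.3 -73.2] tilt -0.06 yaw err -0.04 roll -0.03
F(bath) [ 0.9  0.5 -4.3] T(bath) [ 0.02 -0.06 -0.01] grip 0.158
-> upper bot x -85.0 z -76.0
t 16.75 pos [ 0.4975 -0.1526  0.1959] F [ 0.8  0.6 -4.3] grip 0.158
turn [-0.0005 -0.001  -0.0007] shift mm [0.4 0.  2.9]
```

View pics/w8.png

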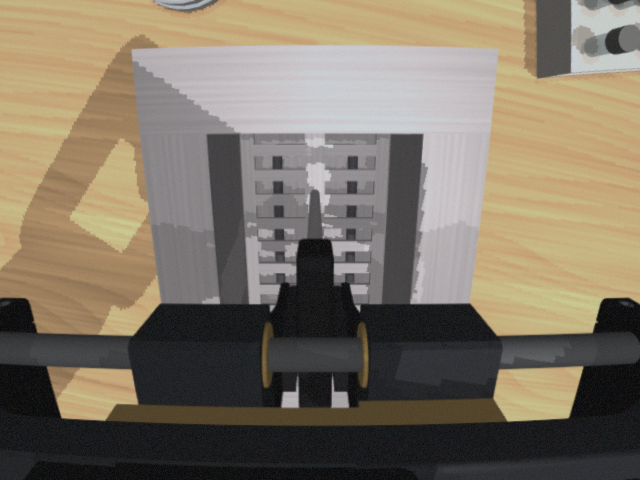

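The plate is flat inside the bath at -73 mm, centred, with its far end under the rim (row ~133). Now I'll feel downward in small steps.

```bash
python3 -m creep '[[[0,0,0],[0.2,0,0.7],-1],[[0,0,0],[0.2,0,1.4],-1],[[0,0,0],[0.2,0,2.1],-1],[[0,0,0],[0.2,0,2.1],-1],[[0,0,0],[0.2,0,2.1],-1]]'; python3 -c "
from h import *
import h
h.SLIP=.1
now()"
```

```text
t: 17.25
eef_pos: [0.4978, -0.1525, 0.1936]
tcp_rot: [-3.13, -0.266, 0.002]
contact_force: [0.2, -0.2, -4.0]
grip_width: 0.157
t 17.25 low bot [ 85.   -0.3 -75.4] up bot [-85.   -0.2 -75.5] tilt -0.05 yaw err -0.03 roll -0.04
F(bath) [ 0.1 -0.2 -4. ] T(bath) [0.01 0.07 0.05] grip 0.157
```

```bash
python3 -m creep '[[[0,0,0],[0,0,0.7],-1],[[0,0,0],[0,0,1.4],-1],[[0,0,0],[0,0,2.1],-1],[[0,0,0],[0,0,2.1],-1],[[0,0,0],[0,0,2.1],-1]]'; python3 -c "
from h import *
import h
h.SLIP=.1
now()"
```

```text
t: 17.75
eef_pos: [0.4977, -0.1525, 0.1915]
tcp_rot: [-3.13, -0.266, 0.002]
contact_force: [-0.1, -0.2, -4.9]
grip_width: 0.15
t 17.75 low bot [ 85.   -0.3 -77.4] up bot [-85.   -0.2 -77.6] tilt -0.05 yaw err -0.03 roll -0.04
F(bath) [-0.1 -0.2 -4.9] T(bath) [ 0.02 -0.    0.02] grip 0.15
```

```bash
python3 -m creep '[[[0,0,0],[0,0,0.6],-1],[[0,0,0],[0,0,1.2],-1],[[0,0,0],[0,0,1.8],-1],[[0,0,0],[0,0,1.8],-1],[[0,0,0],[0,0,1.8],-1]]'; python3 -c "
from h import *
import h
h.SLIP=.1
now()"
```

```text
t: 18.25
eef_pos: [0.4978, -0.1525, 0.1897]
tcp_rot: [-3.13, -0.266, 0.001]
contact_force: [0.1, 1.0, -4.3]
grip_width: 0.159
t 18.25 low bot [ 85.   -0.3 -79.2] up bot [-85.   -0.2 -79.3] tilt -0.05 yaw err -0.03 roll -0.04
F(bath) [ 0.2  1.  -4.3] T(bath) [0.01 0.05 0.01] grip 0.159
```

```bash
python3 -m creep '[[[0,0,0],[0,0,0.6],-1],[[0,0,0],[0,0,1.2],-1],[[0,0,0],[0,0,1.8],-1],[[0,0,0],[0,0,1.8],-1],[[0,0,0],[0,0,1.8],-1]]'; python3 -c "
from h import *
import h
h.SLIP=.1
now()"
```

```text
t: 18.75
eef_pos: [0.4977, -0.1525, 0.1879]
tcp_rot: [-3.13, -0.266, 0.001]
contact_force: [-0.5, -0.1, -4.6]
grip_width: 0.155
t 18.75 low bot [ 85.   -0.3 -81. ] up bot [-85.   -0.2 -81.2] tilt -0.05 yaw err -0.03 roll -0.03
F(bath) [-0.5 -0.  -4.6] T(bath) [-0.02  0.03  0.02] grip 0.155
```

```bash
python3 -m creep '[[[0,0,0],[0,0,0.6],-1],[[0,0,0],[0,0,1.2],-1],[[0,0,0],[0,0,1.8],-1],[[0,0,0],[0,0,1.8],-1],[[0,0,0],[0,0,1.8],-1]]'; python3 -c "
from h import *
import h
h.SLIP=.1
now()"
```

```text
t: 19.25
eef_pos: [0.4977, -0.1525, 0.1861]
tcp_rot: [-3.13, -0.266, 0.002]
contact_force: [-0.1, -0.1, -5.0]
grip_width: 0.153
t 19.25 low bot [ 85.   -0.2 -82.8] up bot [-85.   -0.1 -83. ] tilt -0.05 yaw err -0.03 roll -0.04
F(bath) [-0.1 -0.1 -5. ] T(bath) [-0.01  0.01  0.  ] grip 0.153
```

```bash
python3 -m creep '[[[0,0,0],[0,0,0.6],-1],[[0,0,0],[0,0,1.2],-1],[[0,0,0],[0,0,1.8],-1],[[0,0,0],[0,0,1.8],-1],[[0,0,0],[0,0,1.8],-1]]'; python3 -c "
from h import *
import h
h.SLIP=.1
now()"
```

```text
t: 19.75
eef_pos: [0.4978, -0.1525, 0.1843]
tcp_rot: [-3.13, -0.266, 0.001]
contact_force: [0.0, 0.2, -4.2]
grip_width: 0.155
t 19.75 low bot [ 85.   -0.2 -84.6] up bot [-85.   -0.2 -84.8] tilt -0.05 yaw err -0.03 roll -0.04
F(bath) [ 0.1  0.2 -4.2] T(bath) [0.   0.04 0.05] grip 0.155
```

```bash
python3 -m creep '[[[0,0,0],[0,0,0.6],-1],[[0,0,0],[0,0,1.2],-1],[[0,0,0],[0,0,1.8],-1],[[0,0,0],[0,0,1.8],-1],[[0,0,0],[0,0,1.8],-1]]'; python3 -c "
from h import *
import h
h.SLIP=.1
now()"
```

```text
t: 20.25
eef_pos: [0.4977, -0.1525, 0.1825]
tcp_rot: [-3.13, -0.266, 0.001]
contact_force: [-0.3, -0.1, -5.8]
grip_width: 0.156
t 20.25 low bot [ 85.   -0.2 -86.4] up bot [-85.   -0.2 -86.6] tilt -0.05 yaw err -0.03 roll -0.04
F(bath) [-0.3 -0.  -5.8] T(bath) [-0.03 -0.01 -0.  ] grip 0.156
```

```bash
python3 -m creep '[[[0,0,0],[0,0,0.6],-1],[[0,0,0],[0,0,1.2],-1],[[0,0,0],[0,0,1.8],-1],[[0,0,0],[0,0,1.8],-1],[[0,0,0],[0,0,1.8],-1]]'; python3 -c "
from h import *
import h
h.SLIP=.1
now()"
```

```text
t: 20.75
eef_pos: [0.4977, -0.1525, 0.1807]
tcp_rot: [-3.13, -0.266, 0.002]
contact_force: [0.9, -0.3, -4.7]
grip_width: 0.153
t 20.75 low bot [ 85.   -0.3 -88.2] up bot [-85.   -0.2 -88.4] tilt -0.05 yaw err -0.03 roll -0.04
F(bath) [ 0.8 -0.5 -4.7] T(bath) [ 0.03 -0.02 -0.06] grip 0.153
```

```bash
python3 -m creep '[[[0,0,0],[0,0,0.5],-1],[[0,0,0],[0,0,1.0],-1],[[0,0,0],[0,0,1.5],-1],[[0,0,0],[0,0,1.5],-1],[[0,0,0],[0,0,1.5],-1]]'; python3 -c "
from h import *
import h
h.SLIP=.1
now()"
```

```text
t: 21.25
eef_pos: [0.4978, -0.1525, 0.1799]
tcp_rot: [-3.13, -0.267, 0.001]
contact_force: [-2.9, 2.3, 2.2]
grip_width: 0.153
t 21.25 low bot [ 85.1  -0.3 -89. ] up bot [-84.9  -0.2 -89.2] tilt -0.07 yaw err -0.03 roll -0.02
F(bath) [-2.4  2.7  2.2] T(bath) [ 0.34  0.47 -0.02] grip 0.153
```

Contact at -89 mm: Fz went from -4.7 to +2.2 N. The moment suggests the -x/+y corner touches first. I'll ease off a little and level the plate.

```bash
python3 -m creep '[[[0,0,0],[0,0,-0.3],-1],[[0,-0.002,0],[0,0,-0.4],-1],[[0,-0.002,0],[0,0,-0.4],-1],[[0,-0.002,0],[0,0,-0.4],-1]]'; python3 -c "
from h import *
import h
h.SLIP=.1
now();slip();now()"
```

```text
t: 21.65
eef_pos: [0.4978, -0.1525, 0.1799]
tcp_rot: [-3.13, -0.266, 0.004]
contact_force: [-2.6, 1.4, 1.7]
grip_width: 0.155
t 21.65 low bot [ 84.8  -0.3 -89.2] up bot [-85.2  -0.2 -89.1] tilt 0.06 yaw err -0.03 roll -0.03
F(bath) [-2.3  1.8  1.7] T(bath) [ 0.3   0.41 -0.01] grip 0.155
slip deg [0.24 0.  ] z0 115.03 12386
t 21.7 low bot [ 84.8  -0.3 -89.2] up bot [-85.2  -0.2 -89.1] tilt 0.06 yaw err -0.03 roll -0.03
F(bath) [-2.8  2.   2.4] T(bath) [ 0.36  0.42 -0.05] grip 0.158
```

The moment is mostly explained by side friction at the plate (119 mm x 2.5 N), so both ledges carry it. I'll ease the press and look before letting go.

```bash
python3 -m creep '[[[0,0.001,0],[0,0,-0.3],-1],[[0,0.001,0],[0,0,-0.5],-1],[[0,0.001,0],[0,0,-0.5],-1],[[0,0.001,0],[0,0,-0.5],-1]]'; python3 -c "
from h import *
import h
h.SLIP=.1
now();slip()
p=vision.read_camera('scene'); cv2.imwrite('pics/s9.png',cv2.resize(p['img'][90:260,250:430],None,fx=4,fy=4,interpolation=cv2.INTER_CUBIC)[:600])"
```

```text
t: 22.1
eef_pos: [0.4978, -0.1525, 0.1798]
tcp_rot: [-3.13, -0.266, 0.003]
contact_force: [-1.3, 0.5, -3.2]
grip_width: 0.157
t 22.1 low bot [ 84.9  -0.3 -89.2] up bot [-85.1  -0.2 -89.1] tilt 0.01 yaw err -0.03 roll -0.04
F(bath) [-1.2  0.7 -3.2] T(bath) [ 0.08  0.1  -0.01] grip 0.157
slip deg [0.18 0.01] z0 115.0 12289
```

View pics/s9.png

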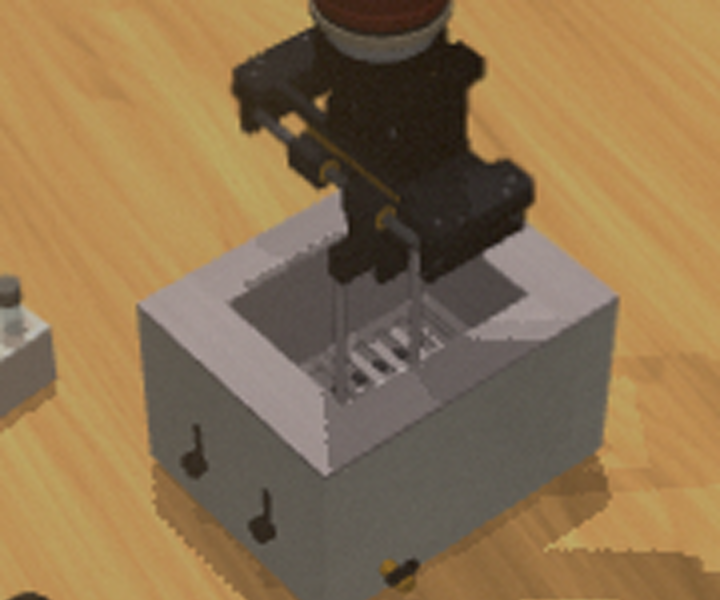

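The scene view shows the plate lying flat deep in the bath (around (400,340) in the crop), with light load remaining. Letting go.

```bash
python3 -m creep '[[[0,0,0],[0,0,0],-0.65],[[0,0,0],[0,0,0],-0.5],[[0,0,0],[0,0,0],-0.2],[[0,0,0],[0,0,0],0],[[0,0,0],[0,0,0],0],[[0,0,0],[0,0,0],0],[[0,0,0],[0,0,0],0]]'
python3 - <<'E'
from h import *
import h; h.SLIP=.1
now()
d=slip(); cv2.imwrite('pics/w10.png',d['img'])
s=sensors.get_state(); print(R.from_rotvec(s["tcp_rot"]).as_matrix()[:,2])
E
```

```text
t: 22.9
eef_pos: [0.4978, -0.1525, 0.1802]
tcp_rot: [-3.13, -0.267, 0.003]
contact_force: [-0.1, -0.2, -1.0]
grip_width: 0.492
t 22.9 low bot [ 84.9  -0.3 -88.8] up bot [-85.1  -0.2 -88.8] tilt -0.0 yaw err -0.03 roll -0.03
F(bath) [-0.2 -0.2 -1. ] T(bath) [ 0.05 -0.03  0.05] grip 0.492
slip deg [0.25 0.05] z0 115.42 12136
[-1.89390398e-03  2.82360889e-04 -9.99998167e-01]
```

View pics/w10.png

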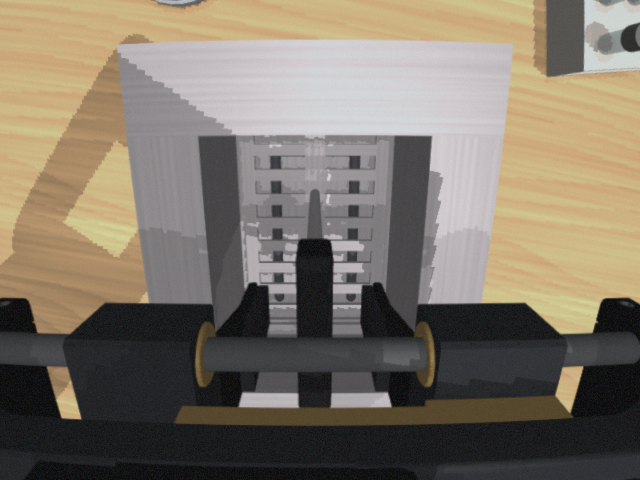

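The fingers are clear of the bar (gaps at columns 265-298 and 332-365) and the tray hasn't moved. Retreating straight up, then back out of the top view for checks.

```bash
python3 -m creep '[[[0,0,0],[0,0,-5],0],[[0,0,0],[0,0,-15],0],[[0,0,0],[0,0,-30],0],[[0,0,0],[0,0,-60],0],[[0,0,0],[0,0,-100],0],[[0,0,0],[0,0,-140],0],[[0,0,0],[0,40,-140],0],[[0,0,0],[0,90,-140],0],[[0,0,0],[0,140,-140],0],[[0,0,0],[0,190,-140],0],[[0,0,0],[0,230,-140],0],[[0,0,0],[0,250,-140],0]]'; python3 -m creep '[[[0,0,0],[0,40,0],0],[[0,0,0],[0,80,0],0],[[0,0,0],[0,110,0],0],[[0,0,0],[0,120,0],0],[[0,0,0],[0,120,0],0]]'
python3 - <<'E'
from h import *
for n in ("top","scene"):
    p=vision.read_camera(n); W=cloud(p)
    sl=np.s_[210:370,300:460] if n=="top" else np.s_[90:260,250:430]
    cv2.imwrite(f"pics/{n}11.png",cv2.resize(p["img"][sl],None,fx=3,fy=3,interpolation=cv2.INTER_CUBIC))
    cv2.imwrite(f"pics/{n}11f.png",p["img"])
    a=np.radians(BYAW);B=np.array([[np.cos(a),np.sin(a),0],[-np.sin(a),np.cos(a),0],[0,0,1]])
    L=(W-[BX,BY,.15])@B.T*1000
    i=(abs(L[...,0])<74)&(abs(L[...,1])<50)
    Q=L[i&(L[...,2]>-100)&(L[...,2]<-75)];
    A=np.c_[Q[:,0],Q[:,1],np.ones(len(Q))];w=np.ones(len(Q),bool)
    for _ in range(6):
        c=np.linalg.lstsq(A[w],Q[w,2],rcond=None)[0]; r=Q[:,2]-A@c; w=abs(r)<4
    print(n,"plate top tilt deg",np.degrees(c[:2]),"z",c[2],w.sum())
    K=L[i&(L[...,2]>40)]
    if len(K)>5: print("bar",rect(K/1000),np.median(K[:,2]))
E
```

```text
t: 24.15
eef_pos: [0.5399, -0.4026, 0.3209]
tcp_rot: [3.13, 0.262, -0.002]
contact_force: [1.1, 0.4, 0.8]
grip_width: 0.494
t: 24.65
eef_pos: [0.5601, -0.5191, 0.3202]
tcp_rot: [-3.13, -0.263, 0.003]
contact_force: [-0.5, 0.6, 1.1]
grip_width: 0.501
top plate top tilt deg [ 0.10562877 -0.28749026] z -84.76749649148027 1014
bar (array([-0. ,  0.7]), array([69.7, 14.6]), np.float32(0.06)) 61.00197684240785
scene plate top tilt deg [ 0.86422423 -0.35540318] z -84.00146334738727 195
bar (array([-0.3, -0.5]), array([73. , 19.4]), np.float32(0.67)) 57.70601050252347
```

```bash
python3 -c "
import cv2,numpy as np
cv2.imwrite('pics/c11.png',np.hstack([cv2.resize(cv2.imread(f'pics/{n}11.png'),(400,400)) for n in('top','scene')]))"
```

```text
(no output)
```

View pics/c11.png

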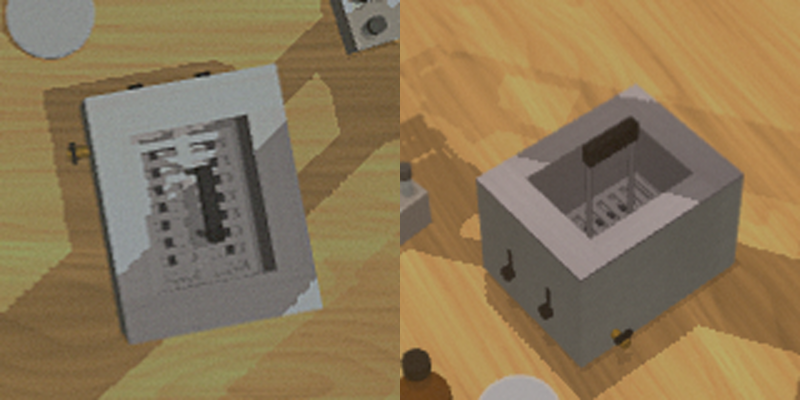

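View pics/top11f.png

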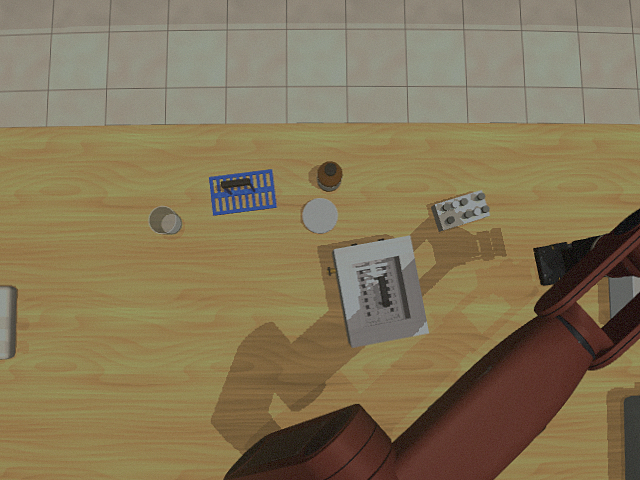

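The tray lies level in the bath. The bar top is 61 mm above the rim (150 - 89) and centred to within 1 mm. The bystanders are at the same pixels as before: bottle (330,177), dishes (320,215), rack (461,210), beaker (165,220).

```bash
python3 -c "
from rig import job
print(job.sign_off())"
```

```text
the job is handed in; nothing more can be done
None
```

The grey steel tray is back in the bath, lying flat on both ledges, and I handed the job in at about 25 s of the 67 s allowed. I tilted it about 22°, worked the +x end under the rim and swung the other end in. I then felt down to the ledges, about 89 mm below the rim's top, pressing with about 7 N. I eased that to about 1–2 N before letting go.

**What went wrong:** my first lift began before the fingers had fully shut. The tray stayed flat on the bench, and I regripped it properly.

**Last checks:**
- **Level:** the top camera puts the plate within 0.3° of level.
- **Centring and height:** the top camera shows the handle bar within 1 mm of the centre. Its top is 61 mm above the rim, which agrees with the felt ledge height.
- **Disagreement:** the scene camera gave 0.9° of tilt. It rests on few points seen at a steep angle, so I trusted the top camera and the felt contact.
- **Surroundings:** the bottle, beaker, dishes, rack and blue tray look unmoved in the top view, and the gripper is well clear.

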